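Clear the pipe stub off the touch-latch lid and pop the lid ajar

TASK

A short flanged pipe stub has been left standing on the sprung touch-latch lid of the green consumables case. Without gripping or lifting it, gently push the stub sideways with the fingers until it stands wholly on the case's fixed top beside the lid, still upright; only then press down on the free edge of the lid until the catch lets go, and let the lid spring up and stay ajar. Leave the spray can, the pipe elbow and the pliers where they are.

Things in the scene. Friction and masses are not known exactly. Their poses are not given: they have to be found in the camera images.
- case: Olive-green sheet-metal case fixed to the table, 170 mm (its x) by 360 mm (its y) by 85 mm high, turned up to 0.4 rad. Origin at the centre of its underside; z up, -x face to the robot. The lid fills its -y half; the +y half (y from -4 to 180 mm) is a plain level fixed top 85 mm above the table. A carrying handle sticks out 17 mm at the +y end.
- lid (a joint): Lid angle on its hinge, rad: 0 latched shut, negative pressed in, positive open. Touch latch: pressed in to -0.035 (stop at -0.04) the catch is freed; once the lid is let go, its spring lifts it to a stop at 0.32 (free edge about 48 mm up) and keeps it there. Pressed in less and let go, it stays latched. Once freed it does not latch again.
- lid_press (a point): Point on the lid's upper face where to press: midway along the free edge, 19 mm in from it, marked by a thin 26 mm ring; moves with the lid, at case (-58, -90, 87) mm when shut. It must go about 5 mm down from there to free the catch, against a spring of about 7 to 9 N here (more nearer the hinge).
- lid_hinge (a point): Middle of the hinge line, at case (77, -90, 87) mm. The lid is an inset bare steel plate, 6 mm thick, over case x -77 to +79 mm and case y -173 to -7 mm; shut, its upper face is 87 mm above the table, 2 mm proud of the fixed top. Hinged along the far (+x) edge; the free edge is the one nearest the robot.
- stub: Dark steel pipe stub standing upright on the lid: round flange 64 mm across and 8 mm thick below, pipe 42 mm across above it, 58 mm high in all, about 0.35 kg. Origin at the centre of its underside, z up. Loose; slides on lid and case top with ordinary metal friction (a few newtons) and steps down 2 mm from the lid to the fixed top.
- spray_can: Upright spray can, 54 mm across, 130 mm high, loose on the table off the -y end of the case. Origin at the centre of its underside.
- elbow: Steel pipe elbow on an 80 mm square flange, about 81 mm high, loose on the table beyond the far side of the case. Origin at the centre of the flange's underside.
- pliers: Pliers with orange handles, about 195 mm long and 17 mm high, lying loose on the table off the +y end of the case. Origin on the table below their middle.
Not all that is in view belongs to the job. Of the things like the stub, leave any that is orange; of the rest the larger one is meant.

How it is judged:
On the way, in this order (a step that is already met when the one before it is completed fails the run):
1. the stub stands upright on the fixed top, clear of the lid, which is still latched (y of stub in the frame of case above 0.027 m and height (world z) of stub between 0.082 and 0.089 m and angle between stub's own z axis and vertical below 0.06 rad and value of joint lid below 0.02 rad), for 0.2 s.
2. the lid has been pressed in (value of joint lid below -0.025 rad).
3. the lid has sprung ajar (value of joint lid above 0.25 rad), for 0.2 s.
At the end, for the whole second after the job is handed in: The lid stands ajar on its spring (above 0.25 rad) and the stub stands upright and still on the fixed top of the case, its centre at least 27 mm to the +y side of the case's middle, so that its flange is clear of the lid (y of stub in the frame of case above 0.027 m and height (world z) of stub between 0.082 and 0.089 m and angle between stub's own z axis and vertical below 0.06 rad and value of joint lid above 0.25 rad and linear speed of stub below 0.01 m/s); the robot touches nothing.
It fails at once if the stub is gripped or struck (the fingers press on it with over 25 N) or lifted (its underside more than 15 mm above the fixed top) (contact force between the fingers and stub above 25 N or height (world z) of stub above 0.1 m).
It fails at once if the stub is tipped over or knocked off the case (angle between stub's own z axis and vertical above 0.5 rad or height (world z) of stub below 0.065 m).
It fails at once if the lid opens before the stub is clear of it (value of joint lid above 0.05 rad and y of stub in the frame of case below 0.024 m).
It fails at once if the spray can, the elbow or the pliers are disturbed (moved more than 25 mm) (distance of any of spray_can, elbow, pliers from where it was at the start of the episode above 0.025 m).
It also fails if it takes over 48 s, if anything falls off the work surface, if the arm or the gripper's body presses on something with over 40 N, if the wrist force passes 120 N, or if a joint passes its speed limit or range.

ROBOT

A 7-joint arm with a two-finger parallel gripper is mounted at the origin on the work surface. World frame = base frame: x ahead of the robot, y to its left, z up, the work surface at z = 0. Lengths are in m, angles in rad, forces in N, time in s.
With the tool pointing down it reaches from about 0.425 to 0.925 m from the base axis. Payload 6.8 kg.
Tool frame: the origin (TCP) lies at the very end of the fingers, on their centre line; the grasp point (between the pads) lies 19 mm behind it; z points along the fingers, y is the line along which they close (so a half turn about z gives the same grasp; the last joint's range is limited). The gripper opens to 85 mm and grips with 20 to 120 N. Pads are 22 mm wide; open, the fingers measure 114 mm over their backs; the gripper's body (76 mm by 85 mm) begins 54 mm behind the grasp point. The pads swing forward as they close: fully open they stand 13 mm farther back than shut.
Start: joints at [-1.4, 0.477, 0.022, 1.555, -0.011, 1.109, -0.083], TCP at [0.186, 0.649, 0.231] pointing down, gripper open.
Joint ranges: [-2.96, 2.96], [-0.34, 2.1], [-1.41, 1.46], [0.24, 2.44], [-1.37, 4.51], [0.17, 1.92], [-2.96, 2.96]. Speed limits (rad/s): [2.39, 2.39, 3.14, 3.14, 3.14, 3.14, 3.14].

INTERFACE

Orientations are given as a rotation vector (axis times angle).
In Python, from bench import monitor, optics, r gives the robot as it stands.
- The arm moves only by the shell command python3 -m crank 'ROWS' [OPENING] [FORCE]. ROWS is JSON, a list of rows, each a list of 2 entries, a list of its own where there are three numbers: the shift along the tool's x, y, z in cm, then the turn, a rotation vector about the tool's x, y, z in rad. A call has 1 to 5 rows; each row shifts and turns the commanded pose from where the row before left it, along the tool's axes as they then stand; what a row does not reach is not made up. A row lasts 1/10 s, in which the tool goes at most 50 mm and 8.59 degrees, less where a joint would pass 70% of its speed; a pose out of reach is approached as far as the arm can. A call is refused whole if a number of a shift passes 5 or a number of a turn 0.15, either way. A call with a gripper value outside its range is refused whole. OPENING is the finger opening in cm, from 0 to 8.54, set as the call begins (- or left out, the last holds). The fingers move at their own pace and stop on an object; FORCE is the grip in N (left out, the last holds). Time passes only in rows, so rows that do not move let the fingers close. It gives the time, the measured TCP pose, the force, the opening and the grip force at its end, in the units of the state.
- monitor.get_obs(): the state, without advancing time (a new reading comes with each control period).
- optics.grab_frame(name): name is "scene" or "top"; returns (picture, depth): 400x640x3 uint8, red, green, blue; 400x640 float32, m along the optical axis (not along the pixel's ray), 0 where there is no reading.
- optics.camera_model(name): a dict with "vertical_fov" (degrees; the focal length in pixels is half the picture's height over the tangent of half this angle, whatever the lens; pixels are square), "cx", "cy" (the principal point, pixels), "R" (3x3) and "t" (3): a world point X has camera coordinates R X + t. Camera axes: x right, y down, z forward; pixel columns grow to the right and rows downward; lengths in m; the calibration is good to about 2 mm. A picture is of the moment at which its call begins. camera_model takes no time and is no camera call.
- r.hand_in(): hands the job in; it is judged then, once.
The state is a dict: "clock": time; "joints": joint angles; "qvel": joint speeds; "tau": joint torques, N m; "tcp_pos": TCP position; "orientation": TCP orientation; "contact_force": force on the tool from outside, world axes, zero at the start; "moment": the same for the moment, N m; "grip_width": finger opening in m; "gripper_force": force on a finger pad.
Only numpy, scipy, OpenCV 4.12 (cv2) and the standard library are available. Lean on these libraries where they do the work, as an engineer would, in place of code of your own. Each camera call takes 0.05 s, during which the arm holds its last target. There are 200 camera calls.

## Working session

There is one attempt and no reset: what is moved stays moved. The work goes in short steps, Python scripts to look and compute and a shell command to move; the robot and the scene stay as the last step left them, time stands still between calls to the robot, and variables do not carry over. Pictures are saved under pics/ and viewed, at most 10 in all, crops included, and the job is handed in when it is done.

```bash
mkdir -p pics; ls; python3 - <<'E'
from bench import monitor, optics, r
import cv2, numpy as np
for n in ("scene","top"):
    im,d=optics.grab_frame(n); cv2.imwrite(f"pics/{n}0.png",im[:,:,::-1]); np.savez(f"pics/{n}0.npz",im=im,d=d)
    m=optics.camera_model(n); print(n,m)
print(monitor.get_obs())
E
```

```text
pics
scene {'vertical_fov': 42.96257868984059, 'cx': 329.8756977413249, 'cy': 193.85856940315827, 'R': array([[ 0.31913235,  0.94766529, -0.00922148],
       [ 0.66870861, -0.23206551, -0.7063812 ],
       [-0.67155293,  0.21926261, -0.70777155]]), 't': array([-0.26267879, -0.35404528,  1.84577111])}
top {'vertical_fov': 53.80278873109862, 'cx': 324.8410710595049, 'cy': 202.8941428048995, 'R': array([[ 0.03069655, -0.9995267 ,  0.00202265],
       [-0.99358149, -0.03073426, -0.10886333],
       [ 0.10887397,  0.00133206, -0.99405467]]), 't': array([0.04705882, 0.63584712, 1.15981669])}
{'clock': 0.1, 'joints': array([-1.40011464,  0.47769547,  0.02234841,  1.55637238, -0.01148778,
        1.10931085, -0.08310519]), 'qvel': array([-6.44019367e-04, -2.08467763e-03,  1.78592440e-03, -4.50677254e-03,
        1.17408301e-03, -4.87176043e-05, -4.93529333e-04]), 'tau': array([ 5.05710035e-03, -5.97760463e+01,  1.61399961e+00, -2.81952775e+01,
        1.28068600e-02,  5.04131793e-03, -6.73637700e-06]), 'tcp_pos': array([0.18561767, 0.6484073 , 0.23042943]), 'orientation': array([-4.36455627e-01, -3.11102779e+00,  2.59941130e-03]), 'contact_force': array([-0.45647923,  0.51051955, -0.21401067]), 'moment': array([ 0.01407186, -0.03907781, -0.01238297]), 'gripper_force': 0.0, 'grip_width': 0.08546936643209138}
```

```bash
sleep 1; ls pics
```

```text
scene0.npz
scene0.png
top0.npz
top0.png
```

View pics/scene0.png

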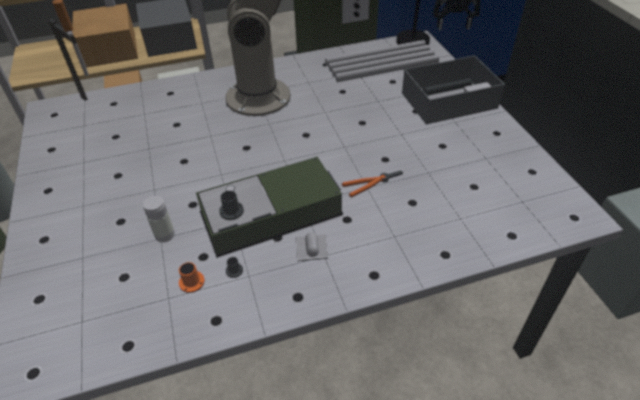

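View pics/top0.png

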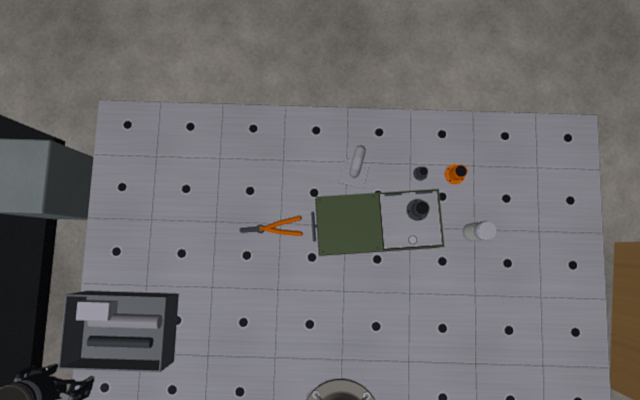

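Candidates for the stub:
- Dark one on the lid: top (418,209), scene (231,203).
- Small dark one on the table: top (421,173), scene (234,267).
- Orange one: top (455,174), scene (190,277).

I choose the dark one on the lid because it is the larger of the two that aren't orange. Next I'll measure it and check it in a crop.

```bash
cat > h.py <<'E'
import numpy as np, cv2
from bench import monitor, optics, r
from scipy.spatial.transform import Rotation as Ro
def world(n,d):
    m=optics.camera_model(n); h,w=d.shape; f=h/2/np.tan(np.radians(m["vertical_fov"])/2)
    v,u=np.mgrid[:h,:w]; c=np.stack([(u-m["cx"])/f*d,(v-m["cy"])/f*d,d],-1)
    return (c-m["t"])@m["R"]
def onplane(n,uv,z):
    m=optics.camera_model(n); f=200/np.tan(np.radians(m["vertical_fov"])/2)
    uv=np.atleast_2d(uv); ray=np.c_[(uv[:,0]-m["cx"])/f,(uv[:,1]-m["cy"])/f,np.ones(len(uv))]@m["R"]
    o=-m["R"].T@m["t"]; return o+ray*((z-o[2])/ray[:,2])[:,None]
E
python3 - <<'E'
from h import *
out={}
for n in("top","scene"):
    q=np.load(f"pics/{n}0.npz"); W=world(n,q["d"]); im=q["im"]; d=q["d"]
    box=(W[...,0]>.3)&(W[...,0]<.9)&(abs(W[...,1])<.45)&(d>0)
    top=box&(W[...,2]>.07)&(W[...,2]<.1)
    k,l,s,c=cv2.connectedComponentsWithStats(top.astype(np.uint8)); i=1+np.argmax(s[1:,4]); P=W[l==i]
    print(n,"z med",np.median(P[:,2]))
    pts=P[:,:2].astype(np.float32); print(cv2.minAreaRect(pts*1000)) 
    g=top&(im[...,1]>im[...,0].astype(int)+8)&(im[...,1]>im[...,2].astype(int)+8)
    k,l,s,c=cv2.connectedComponentsWithStats(g.astype(np.uint8)); j=1+np.argmax(s[1:,4])
    vu=np.argwhere(l==j)[:,::-1]; Q=onplane(n,vu,.085)[:,:2]; print("green",cv2.minAreaRect((Q*1000).astype(np.float32)), len(Q))
    st=box&(W[...,2]>.13)&(W[...,2]<.16)
    k,l,s,c=cv2.connectedComponentsWithStats(st.astype(np.uint8))
    for i in range(1,k):
        if s[i,4]>15: P=W[l==i]; print("high",c[i],s[i,4],onplane(n,c[i],.145),P.mean(0))
im=cv2.imread("pics/top0.png")[160:280,300:520]; cv2.imwrite("pics/c0.png",cv2.resize(im,None,fx=3.6,fy=3.6,interpolation=cv2.INTER_CUBIC))
E
```

```text
top z med 0.08746025219156285
((581.450927734375, -91.71684265136719), (170.36038208007812, 361.314697265625), 5.527334690093994)
green ((572.6604614257812, -6.9601287841796875), (168.4654541015625, 189.13670349121094), 5.539918422698975) 3588
high [420.6751269  207.43654822] 197 [[ 0.61760472 -0.1969894   0.145     ]] [ 0.61752267 -0.19678056  0.14580571]
high [486.89119171 229.54404145] 193 [[ 0.56252021 -0.37806274  0.145     ]] [ 0.56323029 -0.38333449  0.13218227]
scene z med 0.08539833136854194
((579.845947265625, -94.3253173828125), (179.83743286132812, 361.4882507324219), 5.169379711151123)
green ((576.34326171875, -6.807136535644531), (162.03257751464844, 178.83740234375), 5.152173042297363) 1110
high [228.0462963  197.27314815] 216 [[ 0.62523993 -0.20235576  0.145     ]] [ 0.6229653  -0.20225229  0.14284452]
high [152.51162791 201.62790698] 86 [[ 0.57837602 -0.38406655  0.145     ]] [ 0.56357347 -0.38622738  0.1313621 ]
```

View pics/c0.png

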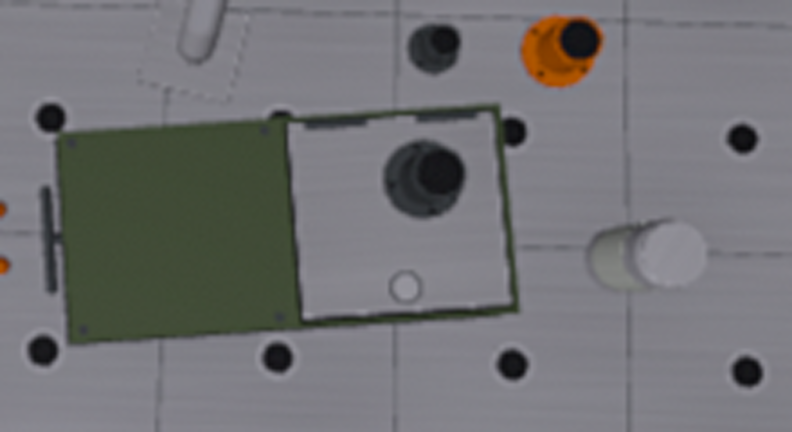

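The crop shows the plain dark two-diameter stub at crop (425,178), standing on the bare lid. The press ring is at crop (405,287), and the handle at the +y end is on the left, so the choice is confirmed. I'll write a helper for distances and start the transit.

```bash
cat >> h.py <<'E'
C=np.array([.5815,-.0917,0]); YAW=np.radians(5.5); RC=Ro.from_euler("z",YAW)
TOOL=RC*Ro.from_matrix(np.array([[0,1,0],[1,0,0],[0,0,-1.]]))  # tool x=case y, tool y=case x, z down
def case(p): return RC.inv().apply(np.asarray(p)-C)*1000
def to(*t):
    s=monitor.get_obs(); A=Ro.from_rotvec(s["orientation"]); w=RC.apply(np.array(t)/1000)+C-s["tcp_pos"]
    print("t",round(s["clock"],2),"tcp case",case(s["tcp_pos"]).round(1),"shift cm tool",(A.inv().apply(w)*100).round(2),"turn",(A.inv()*TOOL).as_rotvec().round(3),"F",s["contact_force"].round(1),"open",round(s["grip_width"],4))
E
python3 - <<'E'
from h import *
print(case(onplane("top",[[412.5,239.7]],.087)), case([.6175,-.197,0]),case([.5632,-.3834,0]))
E
python3 -m crank '[[[-4,-2.5,0],[0,0,0]],[[-4,-2.5,0],[0,0,0]],[[-4,-2.5,0],[0,0,0]],[[-4,-2.5,0],[0,0,0]],[[-4,-2.5,0],[0,0,0]]]' 2.5
python3 -m crank '[[[-4,-2.5,0],[0,0,0]],[[-4,-2.5,0],[0,0,0]],[[-4,-2.5,0],[0,0,0]],[[-4,-2.5,0],[0,0,0]],[[-4,-2.5,0],[0,0,0]]]'
python3 -c 'from h import *; to(26,-160,180)'
```

```text
[[-60.5199455  -90.95976526  87.        ]] [  25.7417054  -108.26566678    0.        ] [ -46.17395644 -288.60309379    0.        ]
clock: 0.6
tcp_pos: [0.3446, 0.4719, 0.231]
orientation: [-0.436, -3.111, 0.001]
contact_force: [0.8, -0.4, 0.7]
grip_width: 0.0253
gripper_force: 0.0
clock: 1.1
tcp_pos: [0.5023, 0.2968, 0.2311]
orientation: [-0.436, -3.111, 0.0]
contact_force: [0.1, 1.4, -0.5]
grip_width: 0.0249
gripper_force: 0.0
t 1.1 tcp case [-41.6 394.3 231.1] shift cm tool [-26.58 -49.11   5.11] turn [-0.    -0.     1.196] F [ 0.1  1.4 -0.5] open 0.0249
```

```bash
python3 -m crank '[[[-2,-4.4,0],[0,0,0]],[[-2,-4.4,0],[0,0,0]],[[-2,-4.4,0],[0,0,0]],[[-2,-4.4,0],[0,0,0]],[[-2,-4.4,0],[0,0,0]]]' >/dev/null
python3 -m crank '[[[0,0,0],[0,0,0.149]],[[0,0,0],[0,0,0.149]],[[0,0,0],[0,0,0.149]],[[0,0,0],[0,0,0.149]],[[0,0,0],[0,0,0.149]]]' >/dev/null
python3 -m crank '[[[0,0,0],[0,0,0.149]],[[0,0,0],[0,0,0.149]],[[0,0,0],[0,0,0.149]],[[0,0,0],[0,0,0]]]' >/dev/null
python3 -c 'from h import *; to(26,-160,180);print(monitor.get_obs()["joints"].round(2))'
```

```text
t 2.5 tcp case [-30.  154.9 230.9] shift cm tool [-31.5    5.52   5.1 ] turn [-0.001  0.     0.003] F [ 1.   0.7 -0.3] open 0.0251
[-0.63  0.27  0.49  1.91 -0.15  1.    0.02]
```

```bash
python3 -m crank '[[[-4.5,0.8,0],[0,0,0]],[[-4.5,0.8,0],[0,0,0]],[[-4.5,0.8,0],[0,0,0]],[[-4.5,0.8,0],[0,0,0]],[[-4.5,0.8,0],[0,0,0]]]' >/dev/null
python3 -m crank '[[[-4.5,0.8,0],[0,0,0]],[[-4.5,0.7,0],[0,0,0]],[[0,0,2],[0,0,0]],[[0,0,2],[0,0,0]],[[0,0,0],[0,0,0]]]' >/dev/null
python3 - <<'E'
from h import *
to(26,-160,101)
for n in("scene","top"):
    im,d=optics.grab_frame(n); cv2.imwrite(f"pics/{n}1.png",im[:,:,::-1])
    c=im[130:260,140:360] if n=="scene" else im[130:280,300:520]
    cv2.imwrite(f"pics/{n}1c.png",cv2.resize(c[:,:,::-1],None,fx=3,fy=3,interpolation=cv2.INTER_CUBIC))
E
```

```text
t 3.5 tcp case [  24.7 -159.2  187.9] shift cm tool [-0.11  0.18  8.69] turn [-0.006 -0.003  0.007] F [-1.2  1.  -0.3] open 0.0249
```

View pics/scene1c.png

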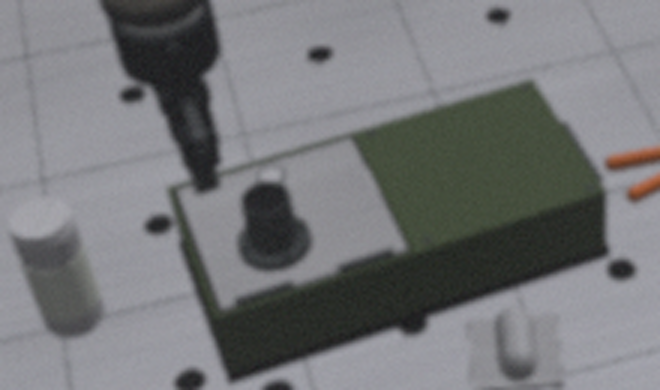

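The crop shows the fingertips at about (205,185), above the -y end of the lid. The stub at (272,235) stands upright and untouched, so I'll descend behind it and start pushing.

```bash
python3 -m crank '[[[0,0,2],[0,0,0]],[[0,0.1,2],[0,0,0]],[[0,0,2],[0,0,0]],[[0,0,1.6],[0,0,0]],[[0,0,1],[0,0,0]]]' >/dev/null
python3 -m crank '[[[0.3,0,0],[0,0,0]],[[0.3,0,0],[0,0,0]],[[0.3,0,0],[0,0,0]],[[0.3,0,0],[0,0,0]],[[0.3,0,0],[0,0,0]]]'
python3 -c 'from h import *; to(26,-108,101)'
```

```text
clock: 4.6
tcp_pos: [0.6231, -0.2331, 0.1059]
orientation: [2.107, 2.329, 0.001]
contact_force: [0.5, -0.2, -0.3]
grip_width: 0.0249
gripper_force: 0.0
t 4.6 tcp case [  27.9 -144.8  105.9] shift cm tool [ 3.68 -0.17  0.49] turn [0.001 0.    0.004] F [ 0.5 -0.2 -0.3] open 0.0249
```

```bash
python3 -m crank '[[[0,-0.15,0.45],[0,0,0]],[[0.2,0,0],[0,0,0]],[[0.2,0,0],[0,0,0]],[[0.2,0,0],[0,0,0]],[[0.2,0,0],[0,0,0]]]'
python3 -m crank '[[[0.2,0,0],[0,0,0]],[[0.2,0,0],[0,0,0]],[[0.3,0,0],[0,0,0]],[[0.3,0,0],[0,0,0]],[[0.3,0,0],[0,0,0]]]'
python3 -c 'from h import *; to(26,15,101)'
```

```text
clock: 5.1
tcp_pos: [0.6204, -0.2259, 0.1008]
orientation: [2.108, 2.329, -0.001]
contact_force: [0.5, -1.2, -1.2]
grip_width: 0.0254
gripper_force: 0.6
clock: 5.6
tcp_pos: [0.6192, -0.2124, 0.1008]
orientation: [2.108, 2.33, 0.0]
contact_force: [0.7, -1.2, -1.2]
grip_width: 0.025
gripper_force: 0.6
t 5.6 tcp case [  25.9 -123.7  100.8] shift cm tool [13.87  0.06 -0.02] turn [ 0.    -0.     0.004] F [ 0.7 -1.2 -1.2] open 0.025
```

```bash
for i in 1; do python3 -m crank '[[[0.4,0,0],[0,0,0]],[[0.4,0,0],[0,0,0]],[[0.4,0,0],[0,0,0]],[[0.4,0,0],[0,0,0]],[[0.4,0,0],[0,0,0]]]' | grep force; done
python3 -m crank '[[[0.4,0,0],[0,0,0]],[[0.4,0,0],[0,0,0]],[[0.4,0,0],[0,0,0]],[[0.4,0,0],[0,0,0]],[[0.4,0,0],[0,0,0]]]' | grep force
python3 -m crank '[[[0.4,0,0],[0,0,0]],[[0.4,0,0],[0,0,0]],[[0.4,0,0],[0,0,0]],[[0.4,0,0],[0,0,0]],[[0.4,0,0],[0,0,0]]]' | grep force
python3 - <<'E'
from h import *
to(26,20,101)
for n in("scene",):
    im,d=optics.grab_frame(n); c=im[130:260,140:360]
    cv2.imwrite(f"pics/{n}2c.png",cv2.resize(c[:,:,::-1],None,fx=3,fy=3,interpolation=cv2.INTER_CUBIC))
E
```

```text
contact_force: [-0.4, -1.0, -0.1]
gripper_force: 0.6
contact_force: [-0.2, -1.4, -1.2]
gripper_force: 0.6
contact_force: [0.6, -1.6, -0.1]
gripper_force: 0.7
t 7.1 tcp case [ 25.7 -63.7 100.8] shift cm tool [ 8.37  0.07 -0.02] turn [ 0.    -0.     0.004] F [ 0.6 -1.6 -0.1] open 0.0254
```

View pics/scene2c.png

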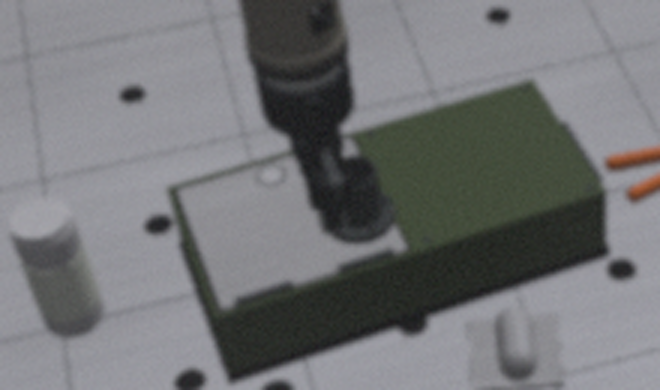

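The stub at crop (360,210) is upright and nested against the fingers, and its flange has reached the lid's +y edge. I'll continue over the 2 mm step.

```bash
python3 -m crank '[[[0.3,0,0],[0,0,0]],[[0.3,0,0],[0,0,0]],[[0.3,0,0],[0,0,0]],[[0.3,0,0],[0,0,0]],[[0.3,0,0],[0,0,0]]]' | grep force
python3 -m crank '[[[0.3,0,0],[0,0,0]],[[0.3,0,0],[0,0,0]],[[0.3,0,0],[0,0,0]],[[0.3,0,0],[0,0,0]],[[0.3,0,0],[0,0,0]]]' | grep force
python3 -m crank '[[[0.3,0,0],[0,0,0]],[[0.3,0,0],[0,0,0]],[[0.3,0,0],[0,0,0]],[[0.3,0,0],[0,0,0]],[[0.3,0,0],[0,0,0]]]' | grep force
python3 -m crank '[[[0.3,0,0],[0,0,0]],[[0.3,0,0],[0,0,0]],[[0.3,0,0],[0,0,0]],[[0.3,0,0],[0,0,0]],[[0.3,0,0],[0,0,0]]]' | grep force
python3 -m crank '[[[0.4,0,0],[0,0,0]],[[0.4,0,0],[0,0,0]],[[0.4,0,0],[0,0,0]],[[0.4,0,0],[0,0,0]],[[0.4,0,0],[0,0,0]]]' | grep force
python3 - <<'E'
from h import *
to(26,22,101)
im,d=optics.grab_frame("scene"); c=im[130:260,140:360]
cv2.imwrite("pics/scene3c.png",cv2.resize(c[:,:,::-1],None,fx=3,fy=3,interpolation=cv2.INTER_CUBIC))
E
```

```text
contact_force: [0.3, -1.3, 1.1]
gripper_force: 0.9
contact_force: [0.5, -1.6, 0.6]
gripper_force: 1.6
contact_force: [0.9, -1.6, -1.8]
gripper_force: 0.7
contact_force: [0.2, -1.1, -0.8]
gripper_force: 1.7
contact_force: [0.1, -1.2, 0.3]
gripper_force: 1.0
t 9.65 tcp case [ 25.4  16.3 100.8] shift cm tool [ 0.57  0.06 -0.02] turn [0.    0.    0.004] F [ 0.1 -1.2  0.3] open 0.025
```

View pics/scene3c.png

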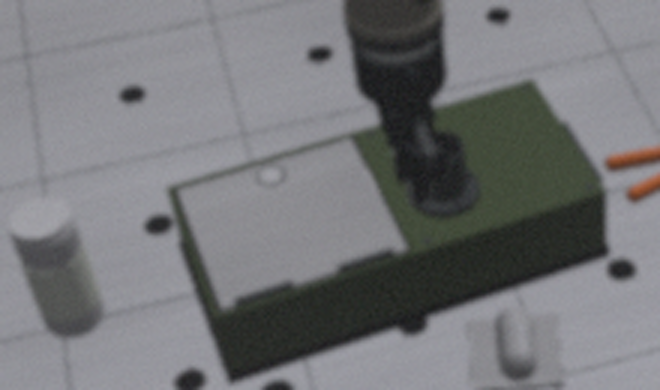

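The stub at crop (443,190) is upright on the green fixed top, with its flange clear of the lid. I'll give it a little more margin, back off and measure.

```bash
python3 -m crank '[[[0.3,0,0],[0,0,0]],[[0.3,0,0],[0,0,0]],[[0.2,0,0],[0,0,0]],[[0,0,0],[0,0,0]],[[-0.5,0,0],[0,0,0]]]' | grep force
python3 -m crank '[[[-2,0,0],[0,0,0]],[[-3,0,-1],[0,0,0]],[[-3,-2,-2],[0,0,0]],[[-3,-2,-2],[0,0,0]],[[0,-2,0],[0,0,0]]]' 0
python3 - <<'E'
from h import *
to(-58,-90,110)
im,d=optics.grab_frame("top"); W=world("top",d)
st=(W[...,2]>.13)&(W[...,2]<.16)&(abs(W[...,0]-.6)<.1)&(W[...,1]>-.1)&(W[...,1]<.05)
vu=np.argwhere(st); print(len(vu),case(onplane("top",vu[:,::-1].mean(0),.143)),W[st][:,2].mean())
c=im[160:280,300:520]
cv2.imwrite("pics/top4c.png",cv2.resize(c[:,:,::-1],None,fx=3,fy=3,interpolation=cv2.INTER_CUBIC))
E
```

```text
contact_force: [-0.6, 0.2, 0.5]
gripper_force: 0.0
clock: 10.7
tcp_pos: [0.5565, -0.1924, 0.1539]
orientation: [2.111, 2.318, 0.001]
contact_force: [-0.0, -1.1, 0.1]
grip_width: 0.0
gripper_force: 0.0
t 10.7 tcp case [-34.5 -97.8 153.9] shift cm tool [ 0.8  -2.37  4.38] turn [ 0.005  0.004 -0.003] F [-0.  -1.1  0.1] open 0.0
181 [[ 26.42803795  55.91918031 143.        ]] 0.14457455091037993
```

View pics/top4c.png

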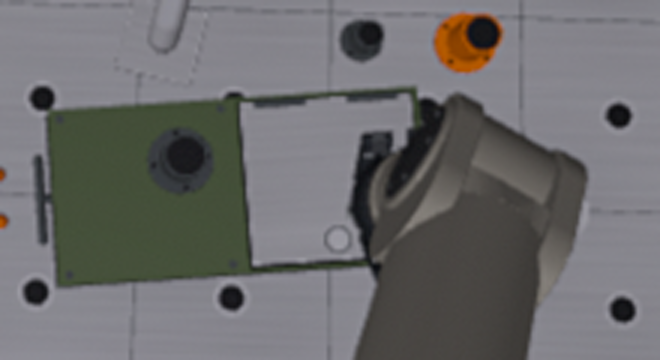

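The stub at crop (182,158) stands upright well clear of the lid, at case (26, 56). The ring at (338,240) is free. I'll press now with the fingers shut.

```bash
python3 -m crank '[[[0.8,-1.3,1],[0,0,0]],[[0,-1.2,1.6],[0,0,0]],[[0,0,1.6],[0,0,0]],[[0,0,0],[0,0,0]]]' | grep force
python3 -c 'from h import *; to(-60,-90,92)'
```

```text
contact_force: [0.1, 0.1, -0.5]
gripper_force: 0.0
t 11.15 tcp case [-60.7 -82.4 107. ] shift cm tool [-0.77  0.07  1.5 ] turn [-0.004 -0.002  0.004] F [ 0.1  0.1 -0.5] open 0.0002
```

```bash
python3 -m crank '[[[-0.7,0,0.8],[0,0,0]],[[0,0,0.6],[0,0,0]],[[0,0,0.3],[0,0,0]],[[0,0,0.2],[0,0,0]],[[0,0,0.2],[0,0,0]]]' | grep force
python3 -c 'from h import *; to(-60,-90,81)'
```

```text
contact_force: [-0.5, 0.7, 0.0]
gripper_force: 0.0
t 11.65 tcp case [-59.  -90.3  87.8] shift cm tool [ 0.03 -0.1   0.68] turn [ 0.    -0.     0.004] F [-0.5  0.7  0. ] open 0.0001
```

```bash
python3 -m crank '[[[0,0,0.2],[0,0,0]],[[0,0,0.2],[0,0,0]],[[0,0,0.2],[0,0,0]],[[0,0,0],[0,0,0]]]' | grep contact
python3 -c 'from h import *; to(-60,-90,81)'
```

```text
contact_force: [-3.0, 1.7, 10.6]
t 12.05 tcp case [-58.9 -90.4  82.6] shift cm tool [ 0.04 -0.11  0.16] turn [ 0.001 -0.     0.004] F [-3.   1.7 10.6] open 0.0003
```

```bash
python3 -m crank '[[[0,0,0.06],[0,0,0]],[[0,0,0.05],[0,0,0]],[[0,0,0],[0,0,0]]]' | grep contact
python3 -c 'from h import *; to(-60,-90,81)'
```

```text
contact_force: [-5.0, 2.4, 16.5]
t 12.35 tcp case [-58.8 -90.4  82.3] shift cm tool [ 0.04 -0.12  0.13] turn [ 0.001 -0.001  0.004] F [-5.   2.4 16.5] open 0.0001
```

The force climbs steeply with almost no travel, so the lid is at its stop. I'll press slightly more, then release upward.

```bash
python3 -m crank '[[[0,0,0.06],[0,0,0]],[[0,0,0],[0,0,0]],[[0,0,-1],[0,0,0]],[[0,0,-3],[0,0,0]],[[0,0,-4],[0,0,0]]]' | grep contact
python3 -m crank '[[[0,-2,-4],[0,0,0]],[[0,-4,-2],[0,0,0]],[[0,-4,0],[0,0,0]],[[0,0,0],[0,0,0]],[[0,0,0],[0,0,0]]]'
python3 - <<'E'
from h import *
im,d=optics.grab_frame("top"); W=world("top",d)
st=(W[...,2]>.13)&(W[...,2]<.16)&(abs(W[...,0]-.6)<.1)&(W[...,1]>-.1)&(W[...,1]<.05)&(im.max(-1)<90)
vu=np.argwhere(st); print(len(vu),case(onplane("top",vu[:,::-1].mean(0),.143)),W[st][:,2].mean())
im,d=optics.grab_frame("scene"); c=im[130:260,140:360]
cv2.imwrite("pics/scene5c.png",cv2.resize(c[:,:,::-1],None,fx=3,fy=3,interpolation=cv2.INTER_CUBIC))
E
```

```text
contact_force: [0.3, -0.3, 0.1]
clock: 13.35
tcp_pos: [0.4315, -0.1972, 0.2206]
orientation: [2.108, 2.329, 0.003]
contact_force: [0.2, -0.2, 0.8]
grip_width: -0.0001
gripper_force: 0.0
183 [[ 26.42676427  56.05448792 143.        ]] 0.1449227845560935
```

View pics/scene5c.png

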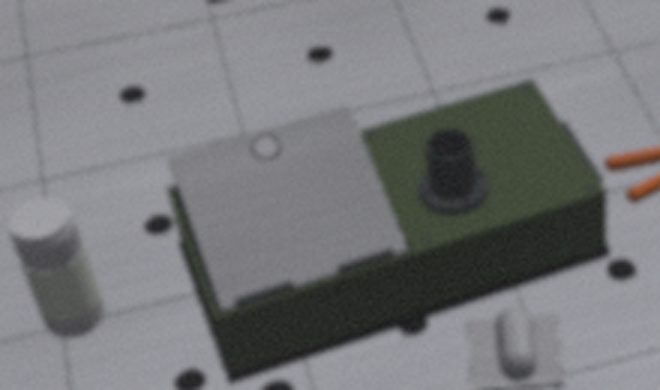

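The lid stands ajar, with its ring raised to crop (265,147). The stub at (453,175) is upright on the fixed top, and the robot is clear. I'll let things settle briefly and hand in.

```bash
python3 -m crank '[[[0,0,0],[0,0,0]],[[0,0,0],[0,0,0]],[[0,0,0],[0,0,0]]]' | grep contact; python3 -c 'from h import *; print(r.hand_in())'
```

```text
contact_force: [-0.6, -0.7, 1.3]
the job is handed in; nothing more can be done
None
```

I pushed the stub onto the fixed top, about 56 mm to the +y side of the case's middle and upright, then pressed the lid free; it stands ajar with the arm clear, and the job is handed in (no verdict shown).

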